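# Sweep the slugs off the sheet into the scrap tray

### The arm

A 6-joint arm with a two-finger parallel gripper is mounted at the origin on the work surface. World frame = base frame: x ahead of the robot, y to its left, z up, the work surface at z = 0. Lengths are in m, angles in rad, forces in N, time in s.
With the tool pointing down it reaches from about 0.25 to 0.85 m from the base axis. Payload 12.5 kg.
Tool frame: the origin (TCP) lies on the centre line of the jaws, within the pads' length; the fingertips stand 17 mm ahead of it and the grasp point (between the pads) lies 2 mm behind it; z points along the fingers, y is the line along which they close (so a half turn about z gives the same grasp; the last joint's range is limited). The gripper opens to 93 mm and grips with 3 to 60 N. Pads are 15 mm wide; open, the fingers measure 128 mm over their backs; the gripper's body (75 mm by 188 mm) begins 65 mm behind the grasp point.
Start: joints at [-1.29, 0.351, 1.652, -0, 1.139, -0.085], TCP at [0.197, -0.514, 0.236] pointing down, gripper open.
Joint ranges: [-2.75, 2.75], [-0.79, 2.1], [0.01, 2.65], [-1.57, 4.71], [0.07, 3.14], [-2.87, 2.87]. Speed limits (rad/s): [2.22, 2.22, 2.79, 3.14, 3.14, 3.14].

### API

Orientations are given as a unit quaternion [w, x, y, z].
In Python, from plant import ctrl gives the robot as it stands.
- The arm moves only by the shell command python3 -m creep 'ROWS' [FORCE]. ROWS is JSON, a list of rows, each an object with "fingers": the opening, from -1 (shut) to 1 (fully open); "offset": the shift along the tool's x, y, z in mm, a list of three; "roll": the turn about the tool's z in rad. A call has 1 to 12 rows; each row shifts and turns the commanded pose from where the row before left it, along the tool's axes as they then stand; what a row does not reach is not made up. A row lasts 1/12 s, in which the tool goes at most 41.7 mm and 7.16 degrees, less where a joint would pass 70% of its speed; a pose out of reach is approached as far as the arm can. A call with a gripper value outside its range is refused whole. The fingers move at their own pace and stop on an object; FORCE is the grip in N (left out, the last holds). Time passes only in rows, so rows that do not move let the fingers close. It gives the time, the measured TCP pose, the force, the opening and the grip force at its end, in the units of the state.
- ctrl.state(): the state, without advancing time (a new reading comes with each control period).
- ctrl.get_image(name): name is "scene" or "top" or "wrist"; returns a dict with "img" (480x640x3 uint8, blue, green, red), "depth" (480x640 float32, m along the optical axis (not along the pixel's ray), 0 where there is no reading), "intrinsics" (3x3 intrinsics, pixels), "dist_coeffs" ([k1, k2, p1, p2, k3] as OpenCV has them; the pictures are not rectified), "extrinsics" (4x4, takes a point from camera to world coordinates); the wrist camera has in their place "T_tool_cam" (4x4, takes a point from camera to tool coordinates, whose origin is the TCP and whose axes are the flange's). Camera axes: x right, y up, looking along -z (the intrinsics and any distortion apply to the point x, -y, -z); pixel columns grow to the right and rows downward; lengths in m; the calibration is good to about 2 mm. A picture is of the moment at which its call begins: read the wrist's pose just before it.
- ctrl.hand_in(): hands the job in; it is judged then, once.
Trained networks look in a picture, given as the dict that the camera call returned (one of the last four; its "shot" number tells which), for a name from the list of things; names that differ only in an ending like _2 or _b are one class to them, and where a whole thing is asked for, a point or a joint stands for the part that bears it (a point fixed in the world has none). Each returns a list of dicts, best first, with "conf" (0 to 1); they miss things now and then, are a little off and sometimes report something else, mostly with a low value. They report only what shows in the picture. A call takes as long as a camera call. They do not tell look-alikes from the thing itself.
- ctrl.boxes_of(target, picture): "point" ([x, y, z] in m, in world coordinates, good to about 4 mm: the middle of the surface that is visible of it).
- ctrl.mark_of(target, picture): "point" ([x, y, z] in m, in world coordinates, good to about 4 mm: a listed point, or the origin of a listed thing).
The state is a dict: "time": time; "joint_positions": joint angles; "qd": joint speeds; "joint_torque": joint torques, N m; "ee_pos": TCP position; "orientation": TCP orientation; "wrist_force": force on the tool from outside, world axes, zero at the start; "wrist_torque": the same for the moment, N m; "finger_gap": finger opening in m; "grip_force": force on a finger pad.
Only numpy, scipy, OpenCV 4.12 (cv2) and the standard library are available. Lean on these libraries where they do the work, as an engineer would, in place of code of your own. Each camera call takes 0.05 s, during which the arm holds its last target. There are 200 camera calls.

### The job

Use the fingertips as a broom: sweep the three loose metal slugs across the white sheet and over its side edge, so that all three drop into the red scrap tray (not the blue bin). Only push them along the sheet, do not pick any of them up, and leave the brass stop and the gauge pin that stand among them upright where they are.

Things in the scene. Friction and masses are not known exactly. Their poses are not given: they have to be found in the camera images.
- sheet_rest: Fixed white sheet, 300 (x) by 340 mm (y), level top 60 mm above the table, on a dark base. Origin: centre of the underside, on the table; z up, x roughly away from the robot. Side edges at y = +-170 mm, no lip. On x = 130 to 150 mm a rail stands 26 mm (its brass blocks 40 mm) above the sheet. Stop and pin stand within 6 mm of x = 0, slugs lie 55 to 90 mm before or behind it.
- scrap_tray: Fixed red open scrap tray, 250 (x) by 130 mm (y), 45 mm high, walls and floor 4 mm. Origin: centre of the underside, on the table; axes as the sheet rest's. It stands at the +y or the -y side of the rest (blue bin at the other), its centre at y = +-220 mm there, x within 10 mm of 0, so that the sheet's side edge overhangs its near wall by 15 mm; its rim is 15 mm below the sheet's top.
- parts_bin: Fixed blue open bin of the same size as the red tray with some bent clips fixed in it, at the other side of the sheet rest. Same origin and axes. No slug belongs in it.
- slug_round: Loose bright steel disc, 30 mm diameter, 10 mm thick, about 55 g, lying flat on the sheet. Origin: centre of the underside.
- slug_square: Loose copper-coloured square slug, 28 x 28 mm, 10 mm thick, about 60 g, lying flat on the sheet, turned at random. Origin: centre of the underside.
- slug_hex: Loose dark steel hexagonal slug, 28 mm across its flats, 10 mm thick, about 53 g, lying flat on the sheet, turned at random. Origin: centre of the underside.
- brass_stop: Loose brass block, 30 x 30 mm and 42 mm tall, standing on the sheet; to be left alone. Origin: centre of the underside, z up.
- gauge_pin: Loose steel gauge pin standing on the sheet: round foot of 30 mm diameter and 12 mm high, shank of 20 mm diameter, 48 mm tall in all; to be left alone. Origin: centre of the underside, z up.
Not all that is in view belongs to the job. What is shaped like the slug_hex but turquoise is not meant.

How it is judged:
At the end, for the whole second after the job is handed in: Each of the three slugs lies at rest inside the walls of the red scrap tray, its origin below the tray's rim (45 mm above the table); the brass stop and the gauge pin are upright (within 0.25 rad) and within 12 mm of where they stood (x of slug_round in the frame of scrap_tray between -0.121 and 0.121 m and y of slug_round in the frame of scrap_tray between -0.061 and 0.061 m and height (world z) of each of slug_round, slug_square, slug_hex below 0.045 m and linear speed of each of slug_round, slug_square, slug_hex below 0.03 m/s and x of slug_square in the frame of scrap_tray between -0.121 and 0.121 m and y of slug_square in the frame of scrap_tray between -0.061 and 0.061 m and x of slug_hex in the frame of scrap_tray between -0.121 and 0.121 m and y of slug_hex in the frame of scrap_tray between -0.061 and 0.061 m and distance of each of brass_stop, gauge_pin from where it was at the start of the episode below 0.012 m and angle between each of brass_stop, gauge_pin's own z axis and vertical below 0.25 rad); the robot touches nothing.
It fails at once if a slug is lifted: its underside centre rises more than 14 mm above the sheet (height (world z) of any of slug_round, slug_square, slug_hex above 0.074 m).
It fails at once if the brass stop or the gauge pin is shifted by more than 12 mm or tipped by more than 0.25 rad (distance of any of brass_stop, gauge_pin from where it was at the start of the episode above 0.012 m or angle between any of brass_stop, gauge_pin's own z axis and vertical above 0.25 rad).
It also fails if it takes over 54 s, if anything falls off the work surface, if the arm or the gripper's body presses on something with over 40 N, if the wrist force passes 120 N, or if a joint passes its speed limit or range.

## Working session

There is one attempt and no reset: what is moved stays moved. The work goes in short steps, Python scripts to look and compute and a shell command to move; the robot and the scene stay as the last step left them, time stands still between calls to the robot, and variables do not carry over. Pictures are saved under pics/ and viewed, at most 10 in all, crops included, and the job is handed in when it is done.

```bash
mkdir -p pics
cat > h.py <<'E'
from plant import ctrl
import numpy as np, cv2
def w(p,u,v):
    K=np.array(p["intrinsics"]);d=p["depth"][int(v),int(u)]
    n=cv2.undistortPoints(np.array([[[u,v]]],float),K,np.array(p["dist_coeffs"]))[0,0]
    return (np.array(p["extrinsics"])@[n[0]*d,-n[1]*d,-d,1])[:3]
def pix(p,X):
    T=np.linalg.inv(np.array(p["extrinsics"]));c=(T@np.append(X,1))[:3]
    return cv2.projectPoints(np.array([[c[0],-c[1],-c[2]]]),np.zeros(3),np.zeros(3),np.array(p["intrinsics"]),np.array(p["dist_coeffs"]))[0].ravel()
E
python3 - <<'E'
from h import *
p=ctrl.get_image("top");cv2.imwrite("pics/top.png",p["img"])
for n in "sheet_rest scrap_tray parts_bin slug_round slug_square slug_hex brass_stop gauge_pin".split():
    for r in ctrl.mark_of(n,p)[:3]: print(n,round(r["conf"],2),np.round(r["point"],3),pix(p,r["point"]).round())
s=ctrl.state();print(s["ee_pos"],s["orientation"],s["time"])
E
```

```text
sheet_rest 0.89 [ 0.535 -0.019  0.002] [338. 230.]
sheet_rest 0.65 [0.535 0.063 0.061] [281. 221.]
sheet_rest 0.24 [ 0.467 -0.102  0.056] [398. 273.]
scrap_tray 0.87 [ 0.521  0.198 -0.001] [192. 236.]
parts_bin 0.59 [ 0.539 -0.242 -0.004] [486. 232.]
slug_round 0.88 [ 0.465 -0.104  0.062] [400. 275.]
slug_round 0.34 [ 0.542 -0.143  0.057] [428. 221.]
slug_square 0.56 [0.59  0.067 0.061] [279. 183.]
slug_hex 0.89 [0.437 0.081 0.06 ] [265. 291.]
slug_hex 0.85 [0.318 0.12  0.002] [237. 376.]
slug_hex 0.37 [ 0.539 -0.141  0.06 ] [427. 222.]
brass_stop 0.64 [0.537 0.06  0.059] [283. 220.]
gauge_pin 0.96 [ 0.544 -0.144  0.057] [428. 220.]
[ 0.19672794 -0.51355607  0.2355867 ] [-6.42668356e-05  9.83324506e-01  1.81859594e-01  5.63441982e-06] 0.45
```

View pics/top.png

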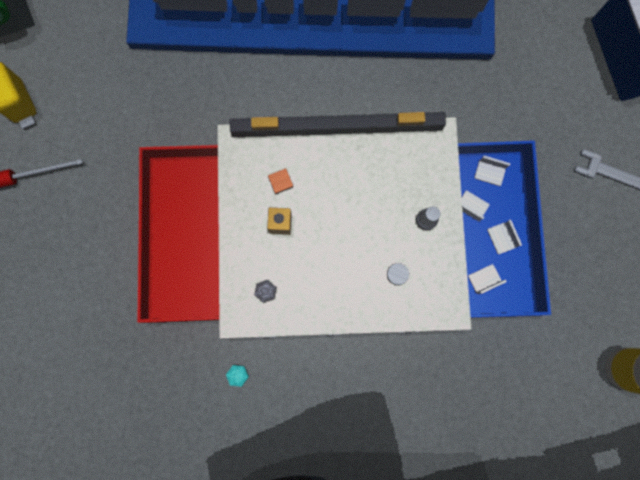

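The top view shows the red tray on the left (+y) and the blue bin on the right. Slugs are the square at (280,181), the round at (398,274) and the dark hex at (265,291). The stop is at (280,220) and the pin at (428,220).

There are two hex candidates: dark steel at (265,291) on the sheet, and turquoise at (237,376) on the table. The dark one fits. I'll confirm it in a crop and get the sheet's yaw.

Run:
```python
from h import *
p=ctrl.get_image("top")
cv2.imwrite("pics/crop.png",cv2.resize(p["img"][250:400,200:420],None,fx=3.5,fy=3.5,interpolation=cv2.INTER_CUBIC))
K=np.array(p["intrinsics"]);T=np.array(p["extrinsics"])
def ray(uv,z):
    n=cv2.undistortPoints(np.array([[uv]],float),K,np.array(p["dist_coeffs"]))[0,0]
    d=T[:3,:3]@[n[0],-n[1],-1];return T[:3,3]+d*(z-T[2,3])/d[2]
c=[ray(u,.06)[:2] for u in [(218,125),(457,118),(470,328),(219,337)]]
c=np.array(c);print(c.round(4));ctr=c.mean(0)
v=(c[0]+c[3]-c[1]-c[2]);yaw=np.arctan2(-v[0],v[1]);v2=c[0]+c[1]-c[2]-c[3];print("yaw",yaw,np.arctan2(v2[1],v2[0]),"ctr",ctr)
R=np.array([[np.cos(yaw),np.sin(yaw)],[-np.sin(yaw),np.cos(yaw)]])
for n,u,z in [("round",(398,274),.07),("sq",(280.5,181),.07),("hex",(265,291),.07),("stop",(280,220),.102)]:
    X=ray(u,z)[:2];print(n,X.round(4),"sheet",(R@(X-ctr)).round(4))
for n,X in [("pin",(.544,-.144)),("tray",(.521,.198)),("tcp",ctrl.state()["ee_pos"][:2])]: print(n,(R@(np.array(X)-ctr)).round(4))
```

```text
[[ 0.672   0.1577]
 [ 0.6923 -0.1836]
 [ 0.3951 -0.1989]
 [ 0.3736  0.1406]]
yaw 0.06134348416914024 0.05443665786594889 ctr [ 0.5332575  -0.02105447]
round [ 0.4647 -0.0997] sheet [-0.0733 -0.0743]
sq [0.5902 0.0651] sheet [0.0621 0.0825]
hex [0.4366 0.0803] sheet [-0.0903  0.1071]
stop [0.5289 0.0616] sheet [0.0007 0.0828]
pin [ 0.0032 -0.1234]
tray [0.0012 0.2194]
tcp [-0.3661 -0.4709]
```

View pics/crop.png

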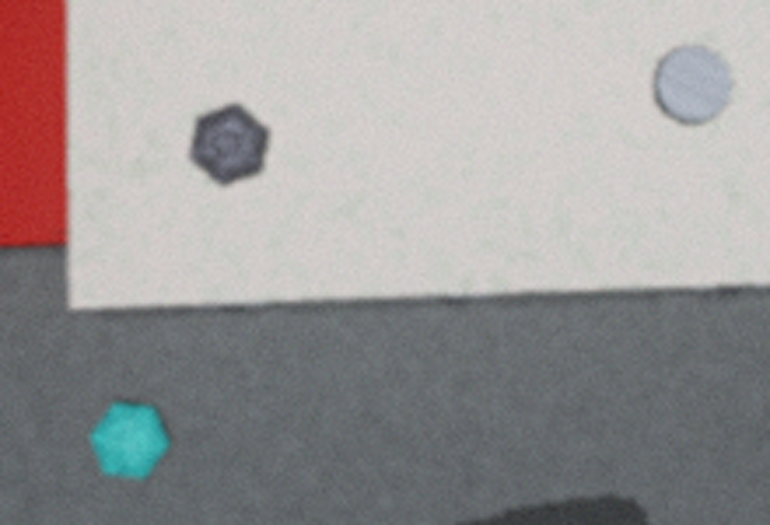

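The crop confirms it: dark steel hex at (230,143) on the sheet, and the turquoise look-alike at (130,440) off it on the table. Next I'll turn the tool so its x runs along sheet +y and its y along sheet +x, with a small finger gap.

```bash
R='{"fingers":-0.7,"offset":[0,0,0],"roll":-0.115}'
python3 -m creep '[{"fingers":-0.7,"offset":[0,0,-5],"roll":-0.115},{"fingers":-0.7,"offset":[0,0,-5],"roll":-0.115},{"fingers":-0.7,"offset":[0,0,-5],"roll":-0.115},{"fingers":-0.7,"offset":[0,0,-5],"roll":-0.115},{"fingers":-0.7,"offset":[0,0,0],"roll":-0.115},{"fingers":-0.7,"offset":[0,0,0],"roll":-0.115},{"fingers":-0.7,"offset":[0,0,0],"roll":-0.115},{"fingers":-0.7,"offset":[0,0,0],"roll":-0.115},{"fingers":-0.7,"offset":[0,0,0],"roll":-0.115},{"fingers":-0.7,"offset":[0,0,0],"roll":-0.115},{"fingers":-0.7,"offset":[0,0,0],"roll":-0.115}]'
python3 -m creep '[{"fingers":-0.7,"offset":[30,0,0],"roll":0},{"fingers":-0.7,"offset":[30,0,0],"roll":0},{"fingers":-0.7,"offset":[30,0,0],"roll":0},{"fingers":-0.7,"offset":[30,0,0],"roll":0},{"fingers":-0.7,"offset":[30,0,0],"roll":0},{"fingers":-0.7,"offset":[30,0,0],"roll":0},{"fingers":-0.7,"offset":[30,10,0],"roll":0},{"fingers":-0.7,"offset":[30,20,0],"roll":0},{"fingers":-0.7,"offset":[20,20,0],"roll":0},{"fingers":-0.7,"offset":[20,20,0],"roll":0},{"fingers":-0.7,"offset":[20,20,0],"roll":0},{"fingers":-0.7,"offset":[0,0,0],"roll":0}]'
cat >> h.py <<'E'
yaw=.058;ctr=np.array([.5333,-.0211])
def tos(X): c,s=np.cos(yaw),np.sin(yaw);return np.array([[c,s],[-s,c]])@(np.array(X)[:2]-ctr)
def st():
    s=ctrl.state();q=s["orientation"];print("t",round(s["time"],2),"sheet xy mm",(tos(s["ee_pos"])*1000).round(1),"z",round(s["ee_pos"][2]*1000,1),"toolx ang",round(2*np.arctan2(q[2],q[1]),3),"gap",round(s["finger_gap"],4),"F",np.round(s["wrist_force"],1))
E
python3 -c "from h import *;st()"
```

```text
time: 1.42
ee_pos: [0.1968, -0.5136, 0.2556]
orientation: [0.0, 0.683, 0.73, 0.0]
wrist_force: [-0.3, 0.4, -0.5]
finger_gap: 0.0242
grip_force: 0.0
time: 2.42
ee_pos: [0.2704, -0.2061, 0.2558]
orientation: [0.0, 0.684, 0.729, 0.0]
wrist_force: [-1.1, -0.8, -0.1]
finger_gap: 0.0136
grip_force: 0.0
t 2.42 sheet xy mm [-273.1 -169.5] z 255.8 toolx ang 1.634 gap 0.0136 F [-1.1 -0.8 -0.1]
```

```bash
python3 -m creep '[{"fingers":-0.7,"offset":[21,16,0],"roll":0},{"fingers":-0.7,"offset":[21,16,0],"roll":0},{"fingers":-0.7,"offset":[21,16,0],"roll":0},{"fingers":-0.7,"offset":[21,16,0],"roll":0},{"fingers":-0.7,"offset":[21,16,0],"roll":0},{"fingers":-0.7,"offset":[21,16,0],"roll":0},{"fingers":-0.7,"offset":[21,16,0],"roll":0},{"fingers":-0.7,"offset":[21,16,0],"roll":0},{"fingers":-0.7,"offset":[21,16,0],"roll":0},{"fingers":-0.7,"offset":[21,16,0],"roll":0},{"fingers":-0.7,"offset":[21,16,0],"roll":0},{"fingers":-0.7,"offset":[0,0,0],"roll":0}]' >/dev/null
python3 -m creep '[{"fingers":-0.7,"offset":[0,0,20],"roll":0},{"fingers":-0.7,"offset":[0,0,20],"roll":0},{"fingers":-0.7,"offset":[0,0,20],"roll":0},{"fingers":-0.7,"offset":[0,0,20],"roll":0},{"fingers":-0.7,"offset":[0,0,20],"roll":0},{"fingers":-0.7,"offset":[0,0,0],"roll":0}]' >/dev/null
python3 - <<'E'
from h import *
st();s=ctrl.state();p=ctrl.get_image("wrist");cv2.imwrite("pics/w1.png",p["img"])
for n in ["slug_hex","slug_round","slug_square","brass_stop","gauge_pin"]:
    for r in ctrl.mark_of(n,p)[:2]: print(n,round(r["conf"],2),np.round(r["point"],3),(tos(r["point"])*1000).round(1))
E
```

```text
t 3.92 sheet xy mm [-101.5   58.8] z 152.9 toolx ang 1.63 gap 0.0137 F [-0.7  0.4 -0.9]
slug_hex 0.84 [0.318 0.116 0.003] [-206.7  149.3]
slug_hex 0.65 [0.442 0.08  0.061] [-85.1 106.5]
slug_round 0.61 [ 0.469 -0.098  0.06 ] [-68.5 -72.9]
slug_square 0.85 [0.595 0.066 0.06 ] [66.8 83. ]
brass_stop 0.78 [0.538 0.066 0.059] [ 9.9 86.3]
brass_stop 0.26 [0.594 0.066 0.062] [65.4 83.4]
```

View pics/w1.png

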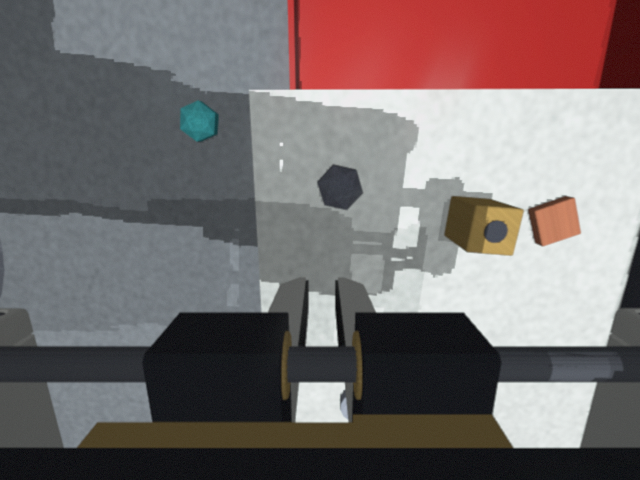

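The wrist view shows the hex at (340,187), about 14 mm right of the jaw centre, with the stop at (485,225) and the square at (555,220). I'll shift over and go down to 4 mm above the sheet.

```bash
python3 -m creep '[{"fingers":-0.7,"offset":[0,7,15],"roll":0},{"fingers":-0.7,"offset":[0,7,15],"roll":0},{"fingers":-0.7,"offset":[0,0,15],"roll":0},{"fingers":-0.7,"offset":[0,0,15],"roll":0},{"fingers":-0.7,"offset":[0,0,10],"roll":0},{"fingers":-0.7,"offset":[0,0,0],"roll":0}]' >/dev/null
python3 -c "from h import *;st()"
```

```text
t 4.72 sheet xy mm [-86.2  59.4] z 84.7 toolx ang 1.631 gap 0.0137 F [-0.8  0.  -1.1]
```

```bash
python3 -m creep '[{"fingers":-0.7,"offset":[0,0,2],"roll":0},{"fingers":-0.7,"offset":[8,0,0],"roll":0},{"fingers":-0.7,"offset":[8,0,0],"roll":0},{"fingers":-0.7,"offset":[8,0,0],"roll":0},{"fingers":-0.7,"offset":[8,0,0],"roll":0},{"fingers":-0.7,"offset":[8,0,0],"roll":0},{"fingers":-0.7,"offset":[8,0,0],"roll":0},{"fingers":-0.7,"offset":[8,0,0],"roll":0},{"fingers":-0.7,"offset":[8,0,0],"roll":0},{"fingers":-0.7,"offset":[0,0,0],"roll":0}]'
python3 - <<'E'
from h import *
st();p=ctrl.get_image("wrist");cv2.imwrite("pics/w2.png",p["img"])
E
```

```text
time: 5.55
ee_pos: [0.4405, 0.0984, 0.0836]
orientation: [-0.0, 0.685, 0.728, 0.0]
wrist_force: [-0.3, 0.7, -0.9]
finger_gap: 0.014
grip_force: 0.0
t 5.55 sheet xy mm [-85.8 124.7] z 83.6 toolx ang 1.632 gap 0.014 F [-0.3  0.7 -0.9]
```

View pics/w2.png

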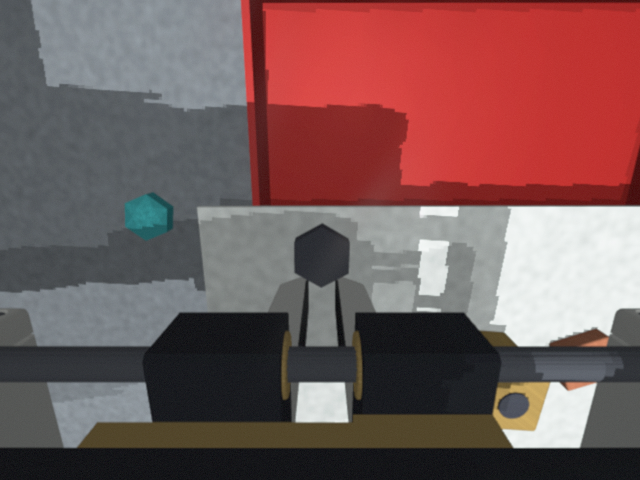

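The hex sits cradled at (322,255), squarely ahead of the tips. Carrying on over the edge.

```bash
python3 -m creep '[{"fingers":-0.7,"offset":[7,0,1],"roll":0},{"fingers":-0.7,"offset":[7,0,0],"roll":0},{"fingers":-0.7,"offset":[7,0,0],"roll":0},{"fingers":-0.7,"offset":[7,0,0],"roll":0},{"fingers":-0.7,"offset":[7,0,0],"roll":0},{"fingers":-0.7,"offset":[7,0,0],"roll":0},{"fingers":-0.7,"offset":[7,0,0],"roll":0},{"fingers":-0.7,"offset":[0,0,0],"roll":0},{"fingers":-0.7,"offset":[-5,0,-20],"roll":0},{"fingers":-0.7,"offset":[-15,0,-20],"roll":0},{"fingers":-0.7,"offset":[-30,0,-20],"roll":0},{"fingers":-0.7,"offset":[-30,0,0],"roll":0}]' >/dev/null
python3 - <<'E'
from h import *
st();p=ctrl.get_image("wrist");q=ctrl.get_image("top")
for a in (p,q):
  for n in ["slug_hex","slug_round"]:
    for r in ctrl.mark_of(n,a)[:2]: print(n,round(r["conf"],2),np.round(r["point"],3),(tos(r["point"])*1000).round(1))
E
```

```text
t 6.6 sheet xy mm [-84.2  91.9] z 145.6 toolx ang 1.633 gap 0.0141 F [ 0.8 -0.1  0.4]
slug_hex 0.72 [0.438 0.172 0.016] [-84.  198.7]
slug_hex 0.55 [0.319 0.121 0.004] [-205.5  154.1]
slug_round 0.96 [ 0.465 -0.103  0.058] [-73.1 -78.2]
```

The hex is in the tray. Next I'll go behind the round slug.

```bash
python3 -m creep '[{"fingers":-0.7,"offset":[-25,2,0],"roll":0},{"fingers":-0.7,"offset":[-25,2,0],"roll":0},{"fingers":-0.7,"offset":[-25,2,0],"roll":0},{"fingers":-0.7,"offset":[-25,2,0],"roll":0},{"fingers":-0.7,"offset":[-25,2,0],"roll":0},{"fingers":-0.7,"offset":[-25,2,0],"roll":0},{"fingers":-0.7,"offset":[-25,0,0],"roll":0},{"fingers":-0.7,"offset":[-25,0,0],"roll":0},{"fingers":-0.7,"offset":[-10,0,0],"roll":0},{"fingers":-0.7,"offset":[0,0,0],"roll":0}]' >/dev/null
python3 - <<'E'
from h import *
st();p=ctrl.get_image("wrist");cv2.imwrite("pics/w3.png",p["img"])
for n in ["slug_round"]:
    for r in ctrl.mark_of(n,p)[:2]: print(n,round(r["conf"],2),np.round(r["point"],3),(tos(r["point"])*1000).round(1))
E
```

```text
t 7.73 sheet xy mm [ -73.  -118.2] z 142.3 toolx ang 1.63 gap 0.014 F [-0.8  0.7  0.3]
slug_round 0.94 [ 0.468 -0.101  0.06 ] [-69.6 -76.1]
```

View pics/w3.png

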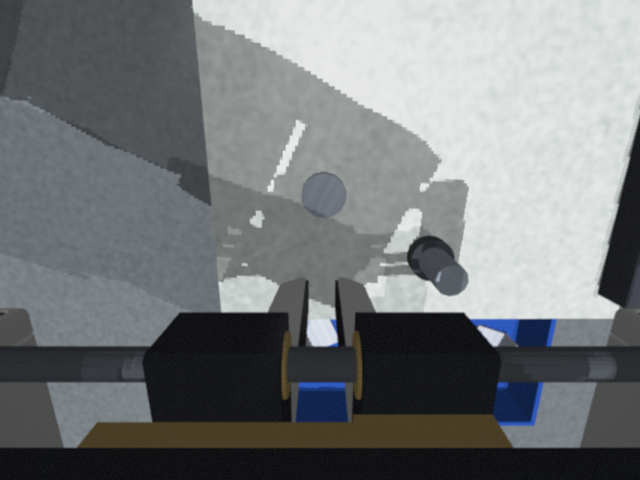

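The round slug is at (324,194), centred to within 2 mm, and the pin at (430,258) is well clear. Descending and sweeping.

```bash
python3 -m creep '[{"fingers":-0.7,"offset":[0,2,15],"roll":0},{"fingers":-0.7,"offset":[0,0,15],"roll":0},{"fingers":-0.7,"offset":[0,0,15],"roll":0},{"fingers":-0.7,"offset":[0,0,12],"roll":0},{"fingers":-0.7,"offset":[0,0,2],"roll":0},{"fingers":-0.7,"offset":[0,0,0],"roll":0}]' |head -2
python3 -m creep '[{"fingers":-0.7,"offset":[6,0,0],"roll":0},{"fingers":-0.7,"offset":[6,0,0],"roll":0},{"fingers":-0.7,"offset":[6,0,0],"roll":0},{"fingers":-0.7,"offset":[8,0,0],"roll":0},{"fingers":-0.7,"offset":[10,0,0],"roll":0},{"fingers":-0.7,"offset":[10,0,0],"roll":0},{"fingers":-0.7,"offset":[10,0,0],"roll":0},{"fingers":-0.7,"offset":[10,0,0],"roll":0},{"fingers":-0.7,"offset":[10,0,0],"roll":0},{"fingers":-0.7,"offset":[10,0,0],"roll":0},{"fingers":-0.7,"offset":[10,0,0],"roll":0},{"fingers":-0.7,"offset":[10,0,0],"roll":0}]' |head -2
python3 -m creep '[{"fingers":-0.7,"offset":[10,0,0],"roll":0},{"fingers":-0.7,"offset":[10,0,0],"roll":0},{"fingers":-0.7,"offset":[10,0,0],"roll":0},{"fingers":-0.7,"offset":[10,0,0],"roll":0},{"fingers":-0.7,"offset":[10,0,0],"roll":0},{"fingers":-0.7,"offset":[10,0,0],"roll":0},{"fingers":-0.7,"offset":[10,0,0],"roll":0},{"fingers":-0.7,"offset":[10,0,0],"roll":0},{"fingers":-0.7,"offset":[10,0,0],"roll":0},{"fingers":-0.7,"offset":[10,0,0],"roll":0},{"fingers":-0.7,"offset":[10,0,0],"roll":0},{"fingers":-0.7,"offset":[8,0,0],"roll":0}]' |head -2
python3 - <<'E'
from h import *
st();p=ctrl.get_image("wrist");cv2.imwrite("pics/w4.png",p["img"])
E
```

```text
time: 8.33
ee_pos: [0.4687, -0.1413, 0.0832]
time: 9.33
ee_pos: [0.4625, -0.0358, 0.0836]
time: 10.33
ee_pos: [0.4555, 0.0821, 0.0836]
t 10.33 sheet xy mm [-71.7 107.6] z 83.6 toolx ang 1.631 gap 0.0141 F [-0.3 -0.8 -0. ]
```

View pics/w4.png

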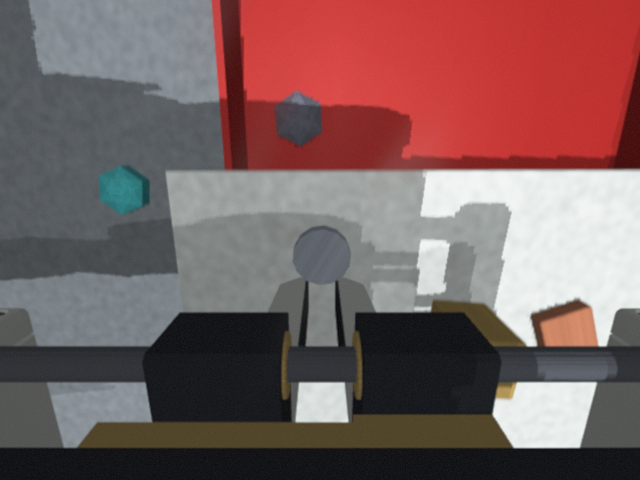

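The round slug at (322,255) is cradled, and the hex lies in the tray at (298,118). Pushing on over the edge, then up.

```bash
python3 -m creep '[{"fingers":-0.7,"offset":[7,0,0],"roll":0},{"fingers":-0.7,"offset":[7,0,0],"roll":0},{"fingers":-0.7,"offset":[7,0,0],"roll":0},{"fingers":-0.7,"offset":[7,0,0],"roll":0},{"fingers":-0.7,"offset":[7,0,0],"roll":0},{"fingers":-0.7,"offset":[7,0,0],"roll":0},{"fingers":-0.7,"offset":[7,0,0],"roll":0},{"fingers":-0.7,"offset":[7,0,0],"roll":0},{"fingers":-0.7,"offset":[6,0,0],"roll":0},{"fingers":-0.7,"offset":[0,0,0],"roll":0}]' |head -2
python3 -m creep '[{"fingers":-0.7,"offset":[-5,0,-20],"roll":0},{"fingers":-0.7,"offset":[-5,0,-25],"roll":0},{"fingers":-0.7,"offset":[-5,0,-25],"roll":0},{"fingers":-0.7,"offset":[-5,10,0],"roll":0},{"fingers":-0.7,"offset":[-15,20,0],"roll":0},{"fingers":-0.7,"offset":[-15,20,0],"roll":0},{"fingers":-0.7,"offset":[-15,20,0],"roll":0},{"fingers":-0.7,"offset":[-15,20,0],"roll":0},{"fingers":-0.7,"offset":[-18,20,0],"roll":0},{"fingers":-0.7,"offset":[-18,20,0],"roll":0},{"fingers":-0.7,"offset":[-18,8,0],"roll":0},{"fingers":-0.7,"offset":[0,0,0],"roll":0}]' |head -2
python3 - <<'E'
from h import *
st();p=ctrl.get_image("wrist");q=ctrl.get_image("top");cv2.imwrite("pics/w5.png",p["img"])
for a,ns in ((p,["slug_square","brass_stop"]),(q,["slug_round","slug_hex"])):
  for n in ns:
    for r in ctrl.mark_of(n,a)[:2]: print(n,round(r["conf"],2),np.round(r["point"],3),(tos(r["point"])*1000).round(1))
E
```

```text
time: 11.22
ee_pos: [0.4518, 0.1439, 0.0836]
time: 12.22
ee_pos: [0.5992, 0.0146, 0.1526]
t 12.22 sheet xy mm [67.9 31.8] z 152.6 toolx ang 1.629 gap 0.014 F [-0.7  0.  -0.3]
slug_square 0.78 [0.596 0.067 0.061] [67.3 84.2]
brass_stop 0.85 [0.536 0.067 0.06 ] [ 8.3 87.7]
```

View pics/w5.png

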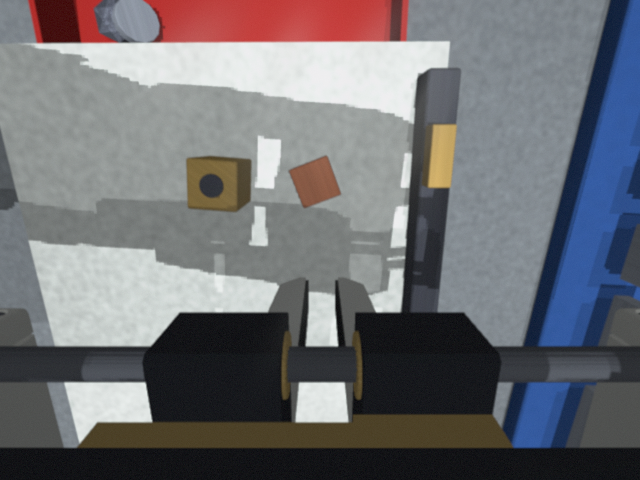

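The square is at (315,182), about 3 mm left of centre. The stop at (218,183) is clear, and the round slug lies on the hex in the tray at (128,20). Descending and sweeping the square.

```bash
python3 -m creep '[{"fingers":-0.7,"offset":[0,-3,18],"roll":0},{"fingers":-0.7,"offset":[0,0,18],"roll":0},{"fingers":-0.7,"offset":[0,0,18],"roll":0},{"fingers":-0.7,"offset":[0,0,14],"roll":0},{"fingers":-0.7,"offset":[0,0,2],"roll":0},{"fingers":-0.7,"offset":[0,0,0],"roll":0}]' |head -2
python3 -m creep '[{"fingers":-0.7,"offset":[6,0,0],"roll":0},{"fingers":-0.7,"offset":[6,0,0],"roll":0},{"fingers":-0.7,"offset":[6,0,0],"roll":0},{"fingers":-0.7,"offset":[6,0,0],"roll":0},{"fingers":-0.7,"offset":[6,0,0],"roll":0},{"fingers":-0.7,"offset":[8,0,0],"roll":0},{"fingers":-0.7,"offset":[8,0,0],"roll":0},{"fingers":-0.7,"offset":[8,0,0],"roll":0},{"fingers":-0.7,"offset":[8,0,0],"roll":0},{"fingers":-0.7,"offset":[8,0,0],"roll":0},{"fingers":-0.7,"offset":[8,0,0],"roll":0},{"fingers":-0.7,"offset":[0,0,0],"roll":0}]' |head -2
python3 - <<'E'
from h import *
st();p=ctrl.get_image("wrist");cv2.imwrite("pics/w6.png",p["img"])
E
```

```text
time: 13.02
ee_pos: [0.5941, 0.0177, 0.0833]
time: 14.02
ee_pos: [0.5898, 0.0966, 0.0836]
t 14.02 sheet xy mm [ 63.2 114.3] z 83.6 toolx ang 1.632 gap 0.0137 F [0.9 0.9 0.7]
```

View pics/w6.png

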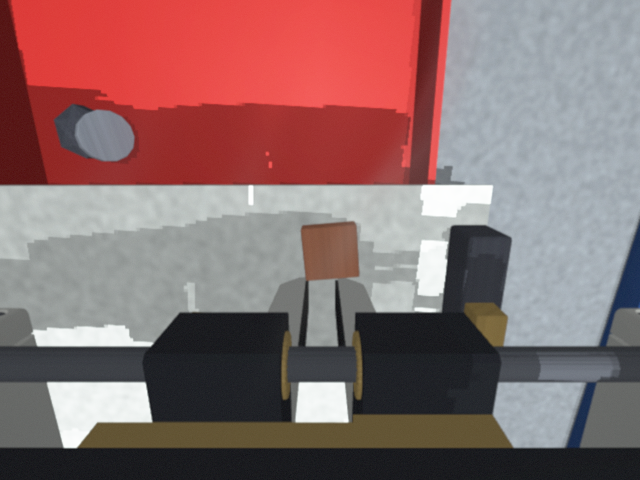

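The square at (330,250) lies flat against both fingertips. Over the edge, then lift clear.

```bash
python3 -m creep '[{"fingers":-0.7,"offset":[7,0,0],"roll":0},{"fingers":-0.7,"offset":[7,0,0],"roll":0},{"fingers":-0.7,"offset":[7,0,0],"roll":0},{"fingers":-0.7,"offset":[7,0,0],"roll":0},{"fingers":-0.7,"offset":[7,0,0],"roll":0},{"fingers":-0.7,"offset":[7,0,0],"roll":0},{"fingers":-0.7,"offset":[7,0,0],"roll":0},{"fingers":-0.7,"offset":[7,0,0],"roll":0},{"fingers":-0.7,"offset":[4,0,0],"roll":0},{"fingers":-0.7,"offset":[0,0,0],"roll":0}]' |head -2
python3 -m creep '[{"fingers":-0.7,"offset":[-5,0,-20],"roll":0},{"fingers":-0.7,"offset":[-10,0,-25],"roll":0},{"fingers":-0.7,"offset":[-20,0,-25],"roll":0},{"fingers":-0.7,"offset":[-20,0,-20],"roll":0},{"fingers":-0.7,"offset":[-20,0,0],"roll":0},{"fingers":-0.7,"offset":[0,0,0],"roll":0}]' |head -2
python3 - <<'E'
from h import *
st();p=ctrl.get_image("wrist");cv2.imwrite("pics/w7.png",p["img"])
for n in ["slug_square","slug_round","slug_hex","brass_stop","gauge_pin"]:
    for r in ctrl.mark_of(n,p)[:2]: print(n,round(r["conf"],2),np.round(r["point"],3),(tos(r["point"])*1000).round(1))
E
```

```text
time: 14.9
ee_pos: [0.5863, 0.1559, 0.0836]
time: 15.4
ee_pos: [0.5916, 0.0773, 0.175]
t 15.4 sheet xy mm [63.9 94.8] z 175.0 toolx ang 1.629 gap 0.0144 F [-0.6  0.4 -0.1]
slug_round 0.7 [0.455 0.172 0.023] [-66.7 197. ]
slug_hex 0.78 [0.318 0.121 0.005] [-206.4  154.3]
slug_hex 0.56 [0.44  0.172 0.015] [-81.6 198.1]
brass_stop 0.82 [0.536 0.067 0.06 ] [ 8.1 87.7]
```

View pics/w7.png

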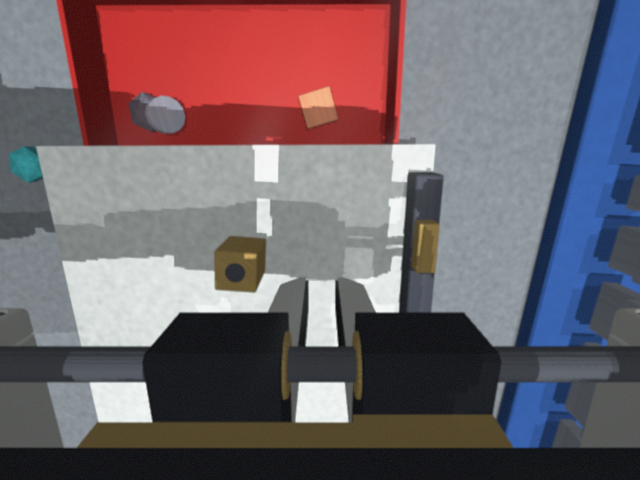

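All three slugs lie in the red tray: square at (318,107), round at (165,113) resting against the hex at (143,112). The stop at (238,264) still stands, and the arm is clear.

```bash
python3 -c "from h import *;print(ctrl.hand_in())"
```

```text
the job is handed in; nothing more can be done
None
```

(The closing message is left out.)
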